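# Slide the round-dish tray into the imaging stand

### The job

Two flat specimen trays with upright handles lie on the bench. Take the one that carries the round dish and slide it, dish end first and flat on the bench, between the guides and under the head of the white imaging stand until it is home against the back stop, then let go of it. Leave the tray with the square dish where it is.

Things in the scene. Friction and masses are not known exactly. Their poses are not given: they have to be found in the camera images.
- round_tray_grip (a point): Centre of the upright black handle (32 mm along the tray, 12 across, 60 tall) of the loose tray with the ROUND dish; 38 mm above the tray's underside. Tray: flat grey plate 177 x 48 x 8 mm, about 0.25 kg, reaching 25 mm behind and 152 mm ahead of this point; balances about 30 mm ahead. x: along the tray from handle to dish; y: across; z: up.
- round_dish (a point): Centre of the white round dish (44 mm across, 14 high, top 22 mm above the bench) fixed on that tray, 125 mm ahead of the handle; 15 mm above the tray's underside. Same axes.
- bay_mouth (a point): Bay entrance of the fixed white stand: mid between guide ends, at bench height; x: into the bay, y left, z up. In mm: guides 14 high, 64 apart inside, run along x. Back stop face at x 97; lens axis at x 70, lens 46 above bench. Head 124 wide from x 28 to 112, underside 70, top 120, camera barrel to 175 above bench. Tray home: handle at x -55, still outside, 83 in front of the head.
- square_tray_grip (a point): Centre of the handle, 38 mm above the underside, of the other loose tray: same plate, handle and axes, but with a white SQUARE dish 44 mm wide. It stays where it is.
Not all that is in view belongs to the job. Leave any purple look-alike of the part that bears round_tray_grip alone.

How it is judged:
By the outcome, as a careful person would: the job done as asked, in the order asked, and still so for the second after the job is handed in, with the robot touching nothing.
It also fails if it takes over 43 s, if anything falls off the work surface, if the arm or the gripper's body presses on something with over 40 N, if the wrist force passes 120 N, or if a joint passes its speed limit or range.

### The arm

A 6-joint arm with a two-finger parallel gripper is mounted at the origin on the work surface. World frame = base frame: x ahead of the robot, y to its left, z up, the work surface at z = 0. Lengths are in m, angles in degrees, forces in N, time in s.
With the tool pointing down it reaches from about 0.35 to 0.775 m from the base axis. Payload 5.5 kg.
Tool frame: the origin (TCP) lies midway between the tips of the shut fingers; the grasp point (between the pads) lies 19 mm behind it; x points along the fingers, z is the direction in which the jaws open and shut, and the axes are right-handed (so a half turn about x gives the same grasp; the last joint's range is limited). The gripper opens to 85 mm and grips with 20 to 120 N. Pads are 22 mm wide; open, the fingers measure 114 mm over their backs; the gripper's body (76 mm by 85 mm) begins 54 mm behind the grasp point. The pads swing forward as they close: fully open they stand 13 mm farther back than shut.
Start: joints at [58.579, 17.945, 2.641, 74.691, 0, 82.002], TCP at [0.229, 0.528, 0.198] pointing down, gripper open.
Joint ranges: [-158.12, 158.12], [-49.38, 96.58], [-58.88, 72.47], [-126.05, 133.96], [-84.25, 85.87], [-180, 180]. Speed limits (degrees/s): [147.25, 147.25, 180, 180, 180, 180].

### API

Orientations are given as [roll, pitch, yaw] about the fixed x, y, z axes, in that order (R = Rz(yaw) Ry(pitch) Rx(roll)).
In Python, from cell import get_obs, read_camera, camera_info, sign_off, boxes_of, pinpoint gives the robot as it stands.
- The arm moves only by the tool step_arm, never from a script. Its argument "targets" is a list of rows, each an object of numbers: "dx", "dy", "dz": the shift along the tool's x, y, z in m; "turn": the turn about the tool's x in rad. In form: [{"dx": .., "dy": .., "dz": .., "turn": ..}, ...]. A call has 1 to 20 rows; each row is the pose to reach, as a shift and turn from the pose commanded when the call began, along the tool's axes at that moment; what a row does not reach only later rows make up. A row lasts 1/8 s, in which the tool goes at most 62.5 mm and 10.7 degrees, less where a joint would pass 70% of its speed; a pose out of reach is approached as far as the arm can. A call with a gripper value outside its range is refused whole. "claw" is the finger opening in m, from 0 to 0.0854, set as the call begins (left out, the last holds). The fingers move at their own pace and stop on an object; "newtons" is the grip in N (left out, the last holds). Time passes only in rows, so rows that repeat a pose let the fingers close. It gives the time, the measured TCP pose, the force and the opening at its end, in the units of the state.
- get_obs(): the state, without advancing time (a new reading comes with each control period).
- read_camera(name): name is "scene" or "top" or "wrist"; returns the picture (480x640x3 uint8, red, green, blue); there is no depth.
- camera_info(name): a dict with "camera_matrix" (3x3 intrinsics, pixels), "extrinsics" (4x4, takes a point from world to camera coordinates). Camera axes: x right, y down, z forward; pixel columns grow to the right and rows downward; lengths in m; the calibration is good to about 2 mm. A picture is of the moment at which its call begins: read the wrist's pose just before it. camera_info takes no time and is no camera call; for the wrist camera it gives the pose at the moment of the call.
- sign_off(): hands the job in, once; it reports no verdict.
Trained networks look in the newest picture that a camera, given by its name, has taken for a name from the list of things; names that differ only in an ending like _2 or _b are one class to them, and where a whole thing is asked for, a point or a joint stands for the part that bears it (a point fixed in the world has none). Each returns a list of dicts, best first, with "score" (0 to 1); they miss things now and then, are a little off and sometimes report something else, mostly with a low value. They report only what shows in the picture. A call takes as long as a camera call. They do not tell look-alikes from the thing itself.
- boxes_of(camera, thing): "centre" ([column, row] in pixels, amid what is visible of it).
- pinpoint(camera, thing): "centre" ([column, row] in pixels: a listed point, or the origin of a listed thing).
The state is a dict: "t": time; "qpos": joint angles; "qvel": joint speeds; "joint_efforts": joint torques, N m; "eef_pos": TCP position; "tool_rot": TCP orientation; "force": force on the tool from outside, world axes, zero at the start; "wrist_torque": the same for the moment, N m; "finger_gap": opening from 0.0 (shut) to 1.0 (fully open).
Only numpy, scipy, OpenCV 4.12 (cv2) and the standard library are available. Lean on these libraries where they do the work, as an engineer would, in place of code of your own. Each camera call takes 0.05 s, during which the arm holds its last target. There are 200 camera calls.

## Working session

There is one attempt and no reset: what is moved stays moved. The work goes in short steps, Python scripts to look and compute and a tool call to move; the robot and the scene stay as the last step left them, time stands still between calls to the robot, and variables do not carry over. Pictures are saved under pics/ and viewed, about 8 in all and at most 12, crops included, and the job is handed in when it is done.

Besides the shell and the picture viewer there is one more tool, called after "Request:" as a command line: name --argument value ..., lists and objects as JSON in quotes. step_arm: Moves the arm, as the interface text tells. Its arguments: {"type":"object","properties":{"targets":{"type":"array"},"claw":{"type":"number"},"newtons":{"type":"number"}},"required":["targets"]}

```bash
mkdir -p pics
cat > h.py <<'E'
import numpy as np, cv2
from cell import *
def ray(cam,px,z):
    i=camera_info(cam);K=np.array(i["camera_matrix"]);E=np.array(i["extrinsics"])
    R,t=E[:3,:3],E[:3,3];c=-R.T@t
    d=R.T@np.linalg.solve(K,[px[0],px[1],1]);return c+d*(z-c[2])/d[2]
def save(cam,fn,crop=None,s=1):
    im=read_camera(cam)[:,:,::-1]
    if crop: a,b,c,d=crop;im=im[b:d,a:c]
    cv2.imwrite("pics/"+fn,cv2.resize(im,None,fx=s,fy=s))
E
python3 - <<'E'
from h import *
print({k:np.round(v,3) for k,v in get_obs().items()})
ims=[]
for c in("scene","top"):
    im=read_camera(c);ims.append(im[:,:,::-1])
    cv2.imwrite(f"pics/{c}0.png",im[:,:,::-1])
    for n,z in(("round_tray_grip",.038),("round_dish",.015),("bay_mouth",0),("square_tray_grip",.038)):
        for d in pinpoint(c,n): print(c,n,round(d["score"],2),np.round(d["centre"],1),np.round(ray(c,d["centre"],z),4))
E
```

```text
{'t': np.float64(0.0), 'qpos': array([58.579, 17.99 ,  2.576, 74.689, -0.   , 82.001]), 'qvel': array([-0.036,  0.058,  0.061, -0.026, -0.073,  0.056]), 'joint_efforts': array([ 1.0000e-03, -4.8063e+01,  2.9853e+01,  1.9000e-02, -0.0000e+00,
        0.0000e+00]), 'eef_pos': array([0.228, 0.527, 0.197]), 'tool_rot': array([ 172.148,   89.897, -121.274]), 'force': array([ 0.537, -0.043,  0.319]), 'wrist_torque': array([-0.012, -0.035, -0.043]), 'finger_gap': np.float64(0.999)}
scene round_tray_grip 0.95 [349.9 174.3] [0.2337 0.2711 0.038 ]
scene round_tray_grip 0.69 [403.5 215.7] [0.4488 0.2391 0.038 ]
scene round_dish 0.92 [394.5 195. ] [0.3524 0.3167 0.015 ]
scene round_dish 0.56 [454.3 240.6] [0.567  0.2818 0.015 ]
scene bay_mouth 0.96 [349.6 348.3] [ 0.6313 -0.1015  0.    ]
scene square_tray_grip 0.94 [194.1 340. ] [ 0.4693 -0.3156  0.038 ]
top round_tray_grip 0.82 [172.5 362.5] [0.2247 0.2707 0.038 ]
top round_tray_grip 0.56 [184.1 241.6] [0.4388 0.2529 0.038 ]
top round_dish 0.93 [167.5 181.5] [0.5575 0.2901 0.015 ]
top round_dish 0.8 [147.2 293. ] [0.349  0.3237 0.015 ]
top square_tray_grip 0.66 [498.2 217.9] [ 0.4699 -0.3207  0.038 ]
```

View pics/scene0.png

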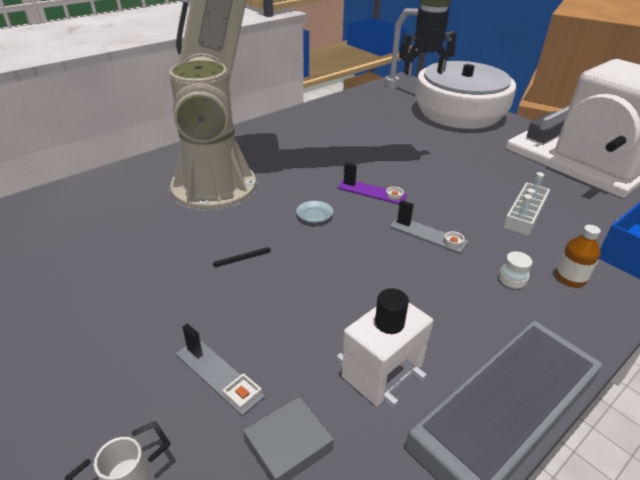

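View pics/top0.png

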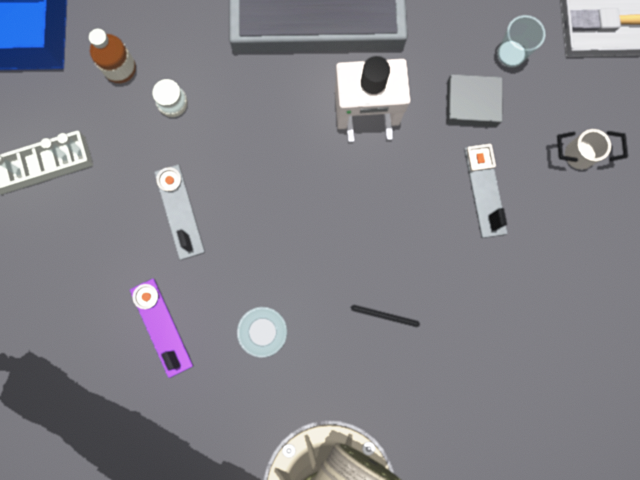

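The grey tray with the round dish has its handle at scene (403,215), top (184,241). The purple look-alike is at scene (350,174), top (172,362), and the square-dish tray is at scene (194,340), top (498,218). The grey one fits the description. In the top view the bay's guide ends are near (350,135) and (389,132), opening towards the robot.

Run:
```python
from h import *
a=cv2.imread("pics/top0.png");b=cv2.imread("pics/scene0.png")
A=cv2.resize(a[40:150,310:430],(480,440),interpolation=cv2.INTER_CUBIC);B=cv2.resize(a[155:265,140:220],(320,440),interpolation=cv2.INTER_CUBIC)
cv2.imwrite("pics/c1.png",np.hstack([A,B]))
cv2.imwrite("pics/c2.png",cv2.resize(b[280:410,320:450],None,fx=4,fy=4,interpolation=cv2.INTER_CUBIC))
for p in((350,140),(389,137)):print(ray("top",p,.014))
for p in((342,357),(388,397),(420,375)):print(ray("scene",p,.014))
```

```text
[ 0.63179705 -0.05604752  0.014     ]
[ 0.63619196 -0.13083584  0.014     ]
[ 0.64479821 -0.13312088  0.014     ]
[ 0.75100289 -0.13083797  0.014     ]
[ 0.75627575 -0.05875942  0.014     ]
```

View pics/c1.png

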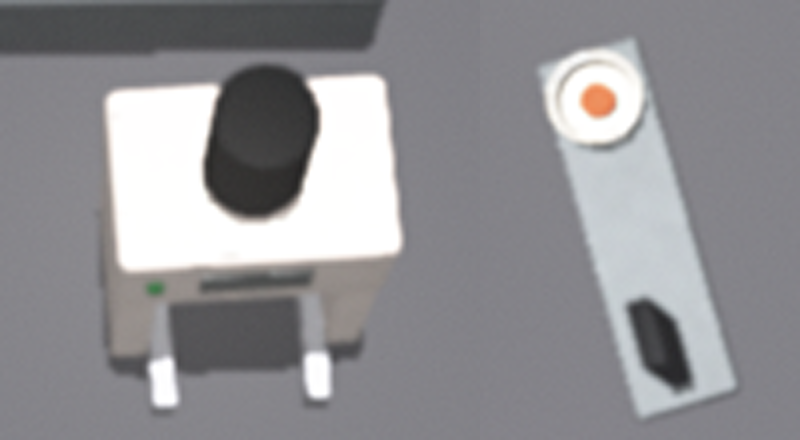

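View pics/c2.png

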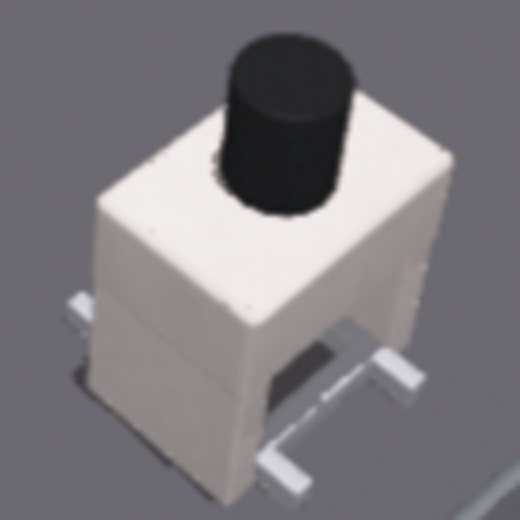

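```bash
cat >> h.py <<'E'
from scipy.spatial.transform import Rotation as Ro
def pose():
    o=get_obs();return o,np.array(o["eef_pos"]),Ro.from_euler("xyz",o["tool_rot"],degrees=True).as_matrix()
def goal(x,y,z,yaw):
    o,p,R=pose();d=R.T@(np.array([x,y,z])-p)
    a=np.radians(yaw);w=R.T@np.array([-np.sin(a),np.cos(a),0])
    th=np.arctan2(-w[1],w[2]);th=(th+np.pi/2)%np.pi-np.pi/2
    cz=np.degrees(np.arctan2(*(R[[1,0],2])))-90
    print("t",round(o["t"],2),"tcp",np.round(p,4),"jawyaw",round(cz,2),"q6",np.round(o["qpos"][5],1),"d",np.round(d,4),"turn",round(th,4),"F",np.round(o["force"],1),"gap",round(float(o["finger_gap"]),3))
E
python3 - <<'E'
from h import *
goal(.43,.246,.2,18);print(pose()[2].round(3))
E
```

```text
t 0.5 tcp [0.2286 0.5276 0.1981] jawyaw -23.42 q6 82.0 d [-0.0019 -0.2968 -0.1784] turn -0.7229 F [ 0.6 -0.4 -0.3] gap 1.005
[[ 0.    -0.918  0.397]
 [ 0.     0.397  0.918]
 [-1.     0.     0.   ]]
```

Request:
step_arm --targets '[{"dx":0,"dy":-0.03,"dz":-0.018,"turn":-0.07},{"dx":0,"dy":-0.075,"dz":-0.045,"turn":-0.18},{"dx":0,"dy":-0.12,"dz":-0.072,"turn":-0.3},{"dx":0,"dy":-0.165,"dz":-0.1,"turn":-0.42},{"dx":0,"dy":-0.21,"dz":-0.127,"turn":-0.54},{"dx":0,"dy":-0.25,"dz":-0.15,"turn":-0.63},{"dx":0,"dy":-0.28,"dz":-0.168,"turn":-0.69},{"dx":0,"dy":-0.297,"dz":-0.178,"turn":-0.723},{"dx":0,"dy":-0.297,"dz":-0.178,"turn":-0.723},{"dx":0,"dy":-0.297,"dz":-0.178,"turn":-0.723}]'

```text
t: 1.75
eef_pos: [0.4301, 0.2466, 0.1982]
tool_rot: [-3.9, 90.0, 104.0]
force: [0.2, 1.2, 0.0]
finger_gap: 0.996
```

Run:
```python
from h import *
goal(.43,.246,.2,18)
save("wrist","w1.png")
for n,z in(("round_tray_grip",.038),("round_dish",.015)):
    for d in pinpoint("wrist",n): print(n,round(d["score"],2),np.round(d["centre"],1),np.round(ray("wrist",d["centre"],z),4))
```

```text
t 1.75 tcp [0.4301 0.2466 0.1982] jawyaw 17.98 q6 2.5 d [-0.0018  0.0003 -0.0005] turn -0.0003 F [0.2 1.2 0. ] gap 0.996
round_tray_grip 0.71 [414.4   4.3] [0.2315 0.2731 0.038 ]
round_tray_grip 0.58 [313.  220.4] [0.4422 0.249  0.038 ]
round_dish 0.83 [311. 319.] [0.5619 0.2855 0.015 ]
round_dish 0.57 [411.5 150.7] [0.3456 0.3244 0.015 ]
```

View pics/w1.png

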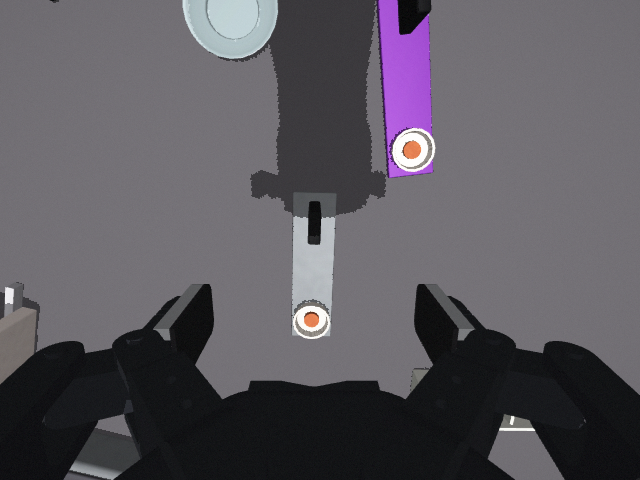

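The wrist view shows the grey round-dish tray straight ahead, with its handle at (314,222) and dish at (312,319). The purple one is to the right at (411,150). The measured handle-to-dish distance is 125 mm, which matches.

Run:
```python
from h import *
goal(.4425,.249,.024,17.2)
```

```text
t 1.9 tcp [0.4299 0.247  0.1982] jawyaw 18.07 q6 2.5 d [ 0.1742 -0.0126 -0.002 ] turn 0.0151 F [-0.6  0.2  0.3] gap 1.003
```

Request:
step_arm --targets '[{"dx":0.02,"dy":-0.012,"dz":-0.002,"turn":0.014},{"dx":0.06,"dy":-0.012,"dz":-0.002,"turn":0.014},{"dx":0.1,"dy":-0.012,"dz":-0.002,"turn":0.014},{"dx":0.135,"dy":-0.012,"dz":-0.002,"turn":0.014},{"dx":0.16,"dy":-0.012,"dz":-0.002,"turn":0.014},{"dx":0.174,"dy":-0.012,"dz":-0.002,"turn":0.014},{"dx":0.174,"dy":-0.012,"dz":-0.002,"turn":0.014}]'

```text
t: 2.78
eef_pos: [0.4416, 0.2482, 0.0235]
tool_rot: [89.5, 89.9, -163.2]
force: [-0.4, 0.3, -0.3]
finger_gap: 1.0
```

Run:
```python
from h import *
goal(.4425,.249,.024,17.2)
save("wrist","w2.png")
```

```text
t 2.77 tcp [0.4416 0.2482 0.0235] jawyaw 17.24 q6 3.0 d [-0.0005 -0.0011  0.0005] turn 0.0008 F [-0.4  0.3 -0.3] gap 1.0
```

View pics/w2.png

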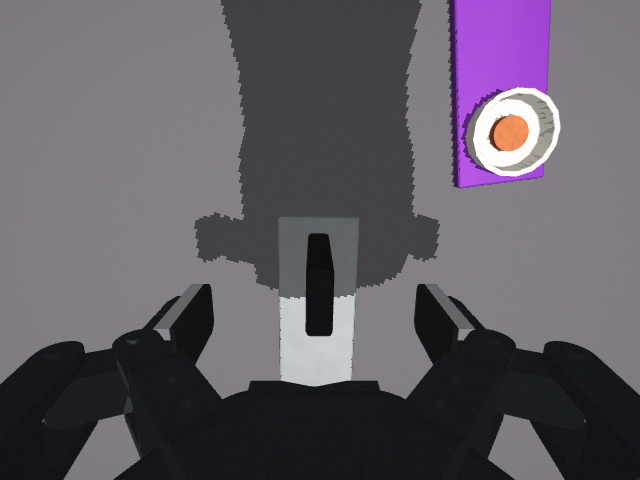

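The handle is centred between the open pads at about (320,285), and the tray edges are square to the jaws. Closing.

Request:
step_arm --targets '[{"dx":0},{"dx":0},{"dx":0},{"dx":0},{"dx":0},{"dx":0},{"dx":0},{"dx":0}]' --claw 0 --newtons 50

```text
invalid input
```

Run:
```python
from h import *
goal(.46,-.09,.024,3)
print(get_obs()["wrist_torque"])
```

```text
t 2.83 tcp [0.4424 0.2484 0.0244] jawyaw 17.23 q6 3.0 d [ 0.0004  0.0834 -0.3285] turn 0.2484 F [-0.1 -0.4  0.6] gap 1.0
[-2.67155494e-02  5.97049116e-05  2.70669762e-02]
```

Request:
step_arm --targets '[{"dx":0,"dy":0,"dz":0,"turn":0},{"dx":0,"dy":0,"dz":0,"turn":0},{"dx":0,"dy":0,"dz":0,"turn":0},{"dx":0,"dy":0,"dz":0,"turn":0},{"dx":0,"dy":0,"dz":0,"turn":0},{"dx":0,"dy":0,"dz":0,"turn":0},{"dx":0,"dy":0,"dz":0,"turn":0},{"dx":0,"dy":0,"dz":0,"turn":0}]' --claw 0.0 --newtons 50

```text
t: 3.82
eef_pos: [0.4425, 0.2482, 0.0243]
tool_rot: [-55.4, 90.0, 51.8]
force: [-1.3, 1.0, 3.8]
finger_gap: 0.122
```

Run:
```python
from h import *
goal(.46,-.09,.024,3)
print(get_obs()["wrist_torque"])
```

```text
t 3.83 tcp [0.4425 0.2482 0.0243] jawyaw 17.21 q6 3.0 d [ 2.000e-04  8.330e-02 -3.283e-01] turn 0.2479 F [-1.3  1.   3.8] gap 0.122
[0.11814437 0.18111431 0.04795435]
```

Request:
step_arm --targets '[{"dx":0,"dy":0.003,"dz":-0.01,"turn":0},{"dx":0,"dy":0.009,"dz":-0.03,"turn":0.01},{"dx":0,"dy":0.017,"dz":-0.056,"turn":0.03},{"dx":0,"dy":0.025,"dz":-0.083,"turn":0.05},{"dx":0,"dy":0.033,"dz":-0.11,"turn":0.075},{"dx":0,"dy":0.041,"dz":-0.137,"turn":0.1},{"dx":0,"dy":0.049,"dz":-0.164,"turn":0.125},{"dx":0,"dy":0.057,"dz":-0.19,"turn":0.15},{"dx":0,"dy":0.065,"dz":-0.217,"turn":0.175},{"dx":0,"dy":0.073,"dz":-0.244,"turn":0.2},{"dx":0,"dy":0.081,"dz":-0.27,"turn":0.22},{"dx":0,"dy":0.089,"dz":-0.295,"turn":0.235},{"dx":0,"dy":0.095,"dz":-0.315,"turn":0.245},{"dx":0,"dy":0.099,"dz":-0.328,"turn":0.248},{"dx":0,"dy":0.099,"dz":-0.328,"turn":0.248}]'

```text
t: 5.7
eef_pos: [0.4449, -0.0961, 0.0241]
tool_rot: [-170.5, 89.9, -77.6]
force: [0.2, -1.0, 2.1]
finger_gap: 0.122
```

Run:
```python
from h import *
goal(.46,-.09,.024,3)
a=read_camera("top")
for n,z in(("round_tray_grip",.038),("round_dish",.015),("bay_mouth",0)):
    for d in pinpoint("top",n): print("top",n,round(d["score"],2),np.round(d["centre"],1),np.round(ray("top",d["centre"],z),4))
b=read_camera("wrist")
for n,z in(("round_dish",.015),("bay_mouth",0)):
    for d in pinpoint("wrist",n): print("wrist",n,round(d["score"],2),np.round(d["centre"],1),np.round(ray("wrist",d["centre"],z),4))
A=cv2.resize(a[50:250,290:430],(420,600),interpolation=cv2.INTER_CUBIC);B=cv2.resize(b,(380,285))
B=np.vstack([B,np.zeros((315,380,3),np.uint8)])
cv2.imwrite("pics/m1.png",np.hstack([A,B])[:,:,::-1])
```

```text
t 5.7 tcp [ 0.4449 -0.0961  0.0241] jawyaw 2.87 q6 -25.1 d [ 0.0001 -0.0154  0.0053] turn -0.0023 F [ 0.2 -1.   2.1] gap 0.122
top round_tray_grip 0.55 [172.2 360.8] [0.2276 0.2713 0.038 ]
top round_tray_grip 0.42 [369.6 172.8] [ 0.56   -0.0884  0.038 ]
top round_dish 0.63 [147.5 295.1] [0.3452 0.3231 0.015 ]
top round_dish 0.57 [365.7 168.9] [ 0.574  -0.0838  0.015 ]
```

View pics/m1.png

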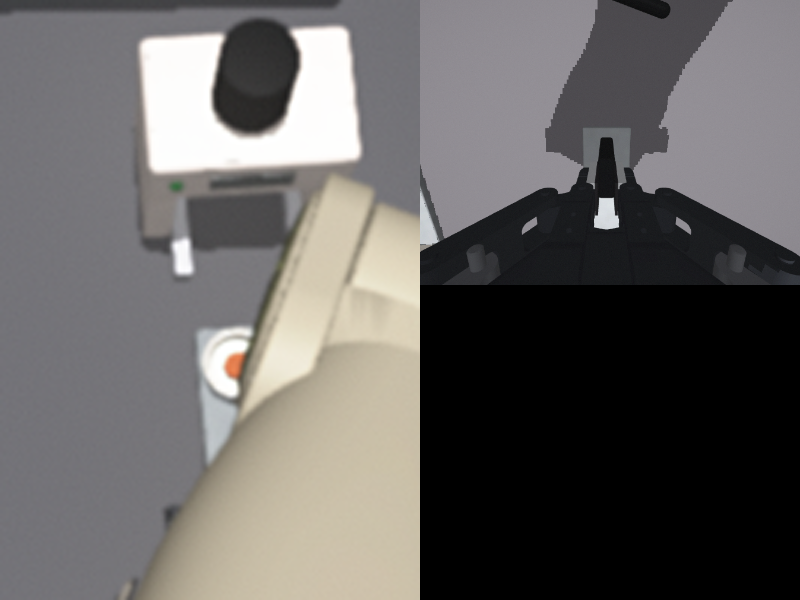

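The top view shows the tray in hand, its dish end just short of the guides, with the arm hiding the right-hand guide. I'll fix the bay pose by fitting the known head-top rectangle (z = 0.12) in both fixed cameras.

Run:
```python
from h import *
from scipy.optimize import least_squares
T=[((105,90),112,62),((388,75),112,-62),((402,252),28,-62),((118,272),28,62)]
S=[((98,200),28,-62),((250,325),112,-62),((453,158),112,62)]
P=[[ray("top",(310+a/4,40+b/4),.12)[:2] for (a,b),_,_ in T],[ray("scene",(320+a/4,280+b/4),.12)[:2] for (a,b),_,_ in S]]
M=[[(x/1e3,y/1e3) for _,x,y in L] for L in(T,S)]
def fit(p,m):
    p,m=np.array(p),np.array(m)
    f=lambda v:(np.c_[v[0]+np.cos(v[2])*m[:,0]-np.sin(v[2])*m[:,1],v[1]+np.sin(v[2])*m[:,0]+np.cos(v[2])*m[:,1]]-p).ravel()
    r=least_squares(f,[.63,-.1,0]);print(r.x[:2].round(4),np.degrees(r.x[2]).round(2),"res mm",(r.fun*1e3).round(1))
fit(P[0],M[0]);fit(P[1],M[1]);fit(P[0]+P[1],M[0]+M[1])
im=read_camera("scene")
for n,z in(("round_dish",.015),("bay_mouth",0)):
    for d in pinpoint("scene",n): print(n,round(d["score"],2),np.round(d["centre"],1),np.round(ray("scene",d["centre"],z),4))
cv2.imwrite("pics/s2.png",cv2.resize(im[250:410,270:450,::-1],None,fx=3.6,fy=3.6,interpolation=cv2.INTER_CUBIC))
```

```text
[ 0.6303 -0.0951] 2.33 res mm [ 0.1 -0.3  0.6  1.1 -1.1 -0.2  0.5 -0.5]
[ 0.635  -0.0978] 2.5 res mm [-3.1 -2.4  1.8 -0.3  1.4  2.7]
[ 0.6323 -0.0965] 2.54 res mm [ 1.8 -1.2  2.8  0.2  1.1 -1.4  2.2 -1.8 -5.8 -1.  -0.9  1.1 -1.3  4.1]
round_dish 0.93 [395.1 196.3] [0.3575 0.3134 0.015 ]
round_dish 0.78 [331.  322.9] [ 0.5745 -0.0961  0.015 ]
bay_mouth 0.69 [352.8 349.6] [ 0.6372 -0.0991  0.    ]
```

View pics/s2.png

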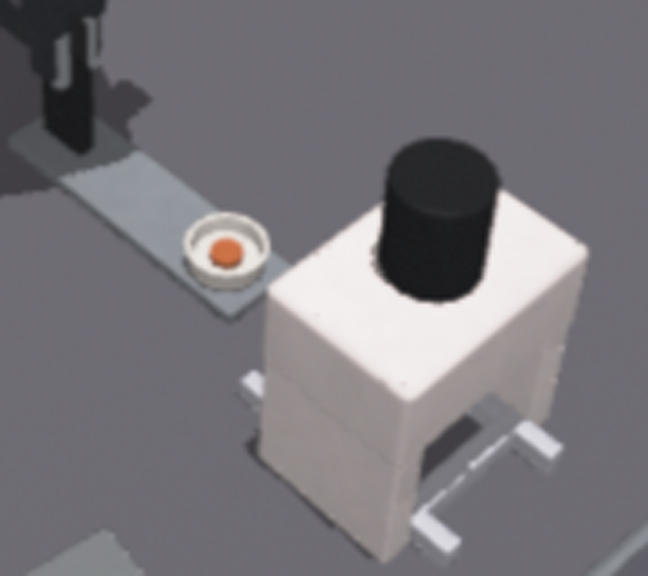

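Bay fit: mouth at (0.631, -0.096), yaw 2.4°. The scene view shows the tray flat and dish end first. It sits about 8 mm left of the bay axis, so I'll shift right and then slide in.

Request:
step_arm --targets '[{"dx":0,"dy":0,"dz":-0.004,"turn":0.004},{"dx":0,"dy":0,"dz":-0.008,"turn":0.008},{"dx":0,"dy":-0.008,"dz":-0.008,"turn":0.008},{"dx":0,"dy":-0.02,"dz":-0.008,"turn":0.008},{"dx":0,"dy":-0.032,"dz":-0.008,"turn":0.008},{"dx":0,"dy":-0.044,"dz":-0.008,"turn":0.008},{"dx":0,"dy":-0.054,"dz":-0.008,"turn":0.008},{"dx":0,"dy":-0.06,"dz":-0.008,"turn":0.008},{"dx":0,"dy":-0.06,"dz":-0.008,"turn":0.008}]'

```text
t: 7.32
eef_pos: [0.5044, -0.0987, 0.0241]
tool_rot: [51.4, 89.9, 144.0]
force: [-3.1, 0.1, 6.1]
finger_gap: 0.119
```

Run:
```python
from h import *
goal(.576,-.098,.024,2.4);print(np.round(get_obs()["wrist_torque"],2))
a=read_camera("top");b=read_camera("scene")
A=cv2.resize(a[60:190,310:430],(480,520),interpolation=cv2.INTER_CUBIC);B=cv2.resize(b[270:410,320:400],(297,520),interpolation=cv2.INTER_CUBIC)
cv2.imwrite("pics/m2.png",np.hstack([A,B])[:,:,::-1])
```

```text
t 7.33 tcp [ 0.5044 -0.0987  0.0241] jawyaw 2.56 q6 -22.6 d [ 0.     -0.0715 -0.0025] turn 0.0029 F [-3.1  0.1  6.1] gap 0.119
[-0.26  0.43 -0.11]
```

View pics/m2.png

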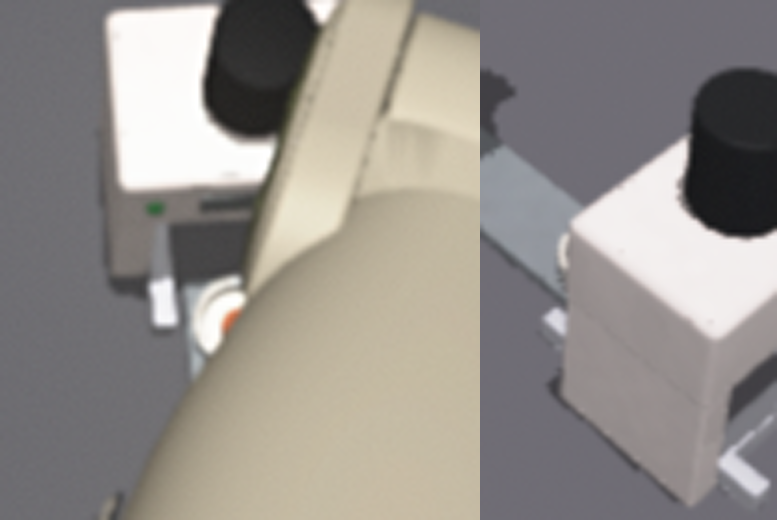

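The tray end is between the guides: its left edge is at crop x≈187 and the guide's inner face at ≈175, about 6 mm of clearance. Continuing.

Request:
step_arm --targets '[{"dx":0,"dy":-0.006,"dz":-0.001,"turn":0.003},{"dx":0,"dy":-0.016,"dz":-0.002,"turn":0.003},{"dx":0,"dy":-0.028,"dz":-0.002,"turn":0.003},{"dx":0,"dy":-0.04,"dz":-0.002,"turn":0.003},{"dx":0,"dy":-0.05,"dz":-0.002,"turn":0.003},{"dx":0,"dy":-0.057,"dz":-0.002,"turn":0.003},{"dx":0,"dy":-0.06,"dz":-0.002,"turn":0.003},{"dx":0,"dy":-0.06,"dz":-0.002,"turn":0.003}]'

```text
t: 8.43
eef_pos: [0.5639, -0.098, 0.0241]
tool_rot: [63.1, 89.9, 155.5]
force: [-2.9, -0.4, 7.0]
finger_gap: 0.122
```

Request:
step_arm --targets '[{"dx":0,"dy":-0.002,"dz":0,"turn":0},{"dx":0,"dy":-0.004,"dz":0,"turn":0},{"dx":0,"dy":-0.006,"dz":0,"turn":0},{"dx":0,"dy":-0.006,"dz":0,"turn":0}]'

```text
t: 8.93
eef_pos: [0.5695, -0.0977, 0.0241]
tool_rot: [64.8, 89.8, 157.2]
force: [-3.2, 0.1, 6.8]
finger_gap: 0.118
```

Now small steps, watching the force for stop contact.

Request:
step_arm --targets '[{"dx":0,"dy":-0.001,"dz":0,"turn":0},{"dx":0,"dy":-0.002,"dz":0,"turn":0},{"dx":0,"dy":-0.003,"dz":0,"turn":0},{"dx":0,"dy":-0.004,"dz":0,"turn":0},{"dx":0,"dy":-0.004,"dz":0,"turn":0}]'

```text
t: 9.55
eef_pos: [0.5733, -0.0975, 0.0242]
tool_rot: [67.2, 89.8, 159.6]
force: [-4.7, -0.4, 7.4]
finger_gap: 0.118
```

Request:
step_arm --targets '[{"dx":0,"dy":-0.001,"dz":0,"turn":0},{"dx":0,"dy":-0.002,"dz":0,"turn":0},{"dx":0,"dy":-0.002,"dz":0,"turn":0}]'

```text
t: 9.93
eef_pos: [0.5754, -0.0974, 0.0241]
tool_rot: [66.9, 89.8, 159.2]
force: [-5.5, -0.8, 8.5]
finger_gap: 0.12
```

Request:
step_arm --targets '[{"dx":0,"dy":-0.001,"dz":0,"turn":0},{"dx":0,"dy":-0.002,"dz":0,"turn":0},{"dx":0,"dy":-0.002,"dz":0,"turn":0}]'

```text
t: 10.3
eef_pos: [0.5773, -0.0973, 0.0241]
tool_rot: [66.5, 89.8, 158.9]
force: [-5.0, 0.3, 7.2]
finger_gap: 0.119
```

Request:
step_arm --targets '[{"dx":0,"dy":-0.001,"dz":0,"turn":0},{"dx":0,"dy":-0.002,"dz":0,"turn":0},{"dx":0,"dy":-0.002,"dz":0,"turn":0}]'

```text
t: 10.68
eef_pos: [0.5774, -0.0973, 0.0241]
tool_rot: [80.5, 89.6, 172.8]
force: [-9.9, -0.9, 12.1]
finger_gap: 0.121
```

Request:
step_arm --targets '[{"dx":0,"dy":-0.001,"dz":0,"turn":0},{"dx":0,"dy":-0.002,"dz":0,"turn":0},{"dx":0,"dy":-0.002,"dz":0,"turn":0}]'

```text
t: 11.05
eef_pos: [0.5772, -0.0973, 0.0241]
tool_rot: [85.0, 89.4, 177.3]
force: [-15.0, -2.0, 16.6]
finger_gap: 0.119
```

Run:
```python
from h import *
goal(.576,-.098,.024,2.4);print(np.round(get_obs()["wrist_torque"],2))
b=read_camera("scene")
cv2.imwrite("pics/s3.png",cv2.resize(b[270:410,310:450,::-1],None,fx=4,fy=4,interpolation=cv2.INTER_CUBIC))
```

```text
t 11.05 tcp [ 0.5772 -0.0973  0.0241] jawyaw 2.34 q6 -19.7 d [ 0.0001  0.0013 -0.0007] turn -0.001 F [-15.   -2.   16.6] gap 0.119
[-0.57  2.98 -0.01]
```

View pics/s3.png

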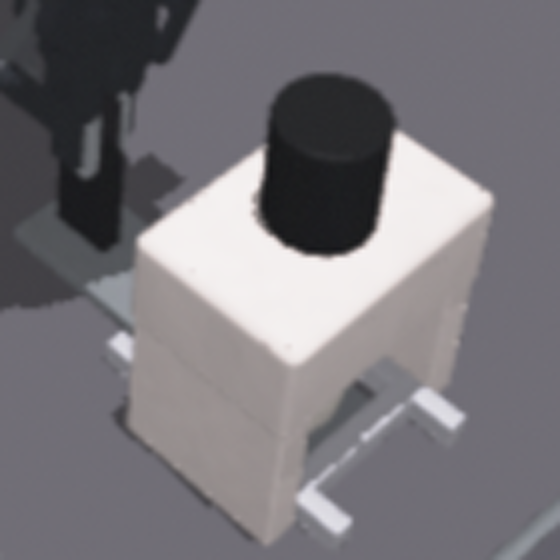

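It has hit a hard stop: no advance over the last 4 mm of command, force rising to 15 N, and the TCP within 1 mm of the expected home. I'll relax the push slightly, then open.

Request:
step_arm --targets '[{"dx":0,"dy":0.001,"dz":0,"turn":0},{"dx":0,"dy":0.0025,"dz":0,"turn":0},{"dx":0,"dy":0.0025,"dz":0,"turn":0}]'

```text
t: 11.48
eef_pos: [0.5774, -0.0973, 0.0241]
tool_rot: [76.9, 89.7, 169.3]
force: [-8.2, -0.5, 10.2]
finger_gap: 0.124
```

Request:
step_arm --targets '[{"dx":0,"dy":0,"dz":0,"turn":0},{"dx":0,"dy":0,"dz":0,"turn":0},{"dx":0,"dy":0,"dz":0,"turn":0},{"dx":0,"dy":0,"dz":0,"turn":0},{"dx":0,"dy":0,"dz":0,"turn":0},{"dx":0,"dy":0,"dz":0,"turn":0},{"dx":0,"dy":0,"dz":0,"turn":0},{"dx":0,"dy":0,"dz":0,"turn":0}]' --claw 0.08

```text
t: 12.48
eef_pos: [0.5807, -0.0981, 0.0241]
tool_rot: [-51.5, 90.0, 40.9]
force: [0.0, 0.2, 0.2]
finger_gap: 0.937
```

Run:
```python
from h import *
goal(.4,-.097,.25,2.4)
```

```text
t 12.47 tcp [ 0.5807 -0.0981  0.0241] jawyaw 2.36 q6 -19.8 d [-0.2259  0.1805  0.0086] turn -0.0007 F [0.  0.2 0.2] gap 0.937
```

Request:
step_arm --targets '[{"dx":-0.015,"dy":0,"dz":0,"turn":0},{"dx":-0.04,"dy":0,"dz":0,"turn":0},{"dx":-0.08,"dy":0,"dz":0,"turn":0},{"dx":-0.12,"dy":0,"dz":0,"turn":0},{"dx":-0.15,"dy":0.03,"dz":0.01,"turn":0},{"dx":-0.17,"dy":0.07,"dz":0.04,"turn":0},{"dx":-0.17,"dy":0.11,"dz":0.08,"turn":0},{"dx":-0.17,"dy":0.14,"dz":0.12,"turn":0},{"dx":-0.17,"dy":0.15,"dz":0.16,"turn":0},{"dx":-0.17,"dy":0.15,"dz":0.19,"turn":0},{"dx":-0.17,"dy":0.15,"dz":0.2,"turn":0},{"dx":-0.17,"dy":0.15,"dz":0.2,"turn":0}]'

```text
t: 13.98
eef_pos: [0.4228, 0.0957, 0.1947]
tool_rot: [-106.3, 89.9, -13.8]
force: [-0.4, -0.8, 0.9]
finger_gap: 0.936
```

Run:
```python
from h import *
goal(.4,.1,.25,2.4)
a=read_camera("top")
for n in("round_tray_grip","square_tray_grip"):
    for d in pinpoint("top",n): print(n,round(d["score"],2),np.round(d["centre"],1),np.round(ray("top",d["centre"],.038),4))
b=read_camera("scene")
for n in("round_tray_grip","square_tray_grip","bay_mouth"):
    for d in pinpoint("scene",n): print(n,round(d["score"],2),np.round(d["centre"],1),np.round(ray("scene",d["centre"],0 if n[0]=="b" else .038),4))
A=cv2.resize(a[60:190,310:430],(480,520),interpolation=cv2.INTER_CUBIC);B=cv2.resize(b[290:410,320:394],(320,520),interpolation=cv2.INTER_CUBIC)
cv2.imwrite("pics/m3.png",np.hstack([A,B])[:,:,::-1])
```

```text
t 13.97 tcp [0.4228 0.0957 0.1947] jawyaw 2.43 q6 -0.3 d [-0.0553  0.0225  0.0052] turn 0.0006 F [-0.4 -0.8  0.9] gap 0.936
round_tray_grip 0.48 [497.7 218.4] [ 0.4689 -0.3198  0.038 ]
square_tray_grip 0.87 [495.5 218.7] [ 0.4685 -0.3157  0.038 ]
round_tray_grip 0.82 [349.9 174.4] [0.2341 0.2708 0.038 ]
round_tray_grip 0.7 [330.5 314.8] [ 0.5746 -0.0983  0.038 ]
square_tray_grip 0.83 [192.2 339.7] [ 0.4667 -0.3177  0.038 ]
bay_mouth 0.98 [353.2 348.8] [ 0.6363 -0.0973  0.    ]
```

View pics/m3.png

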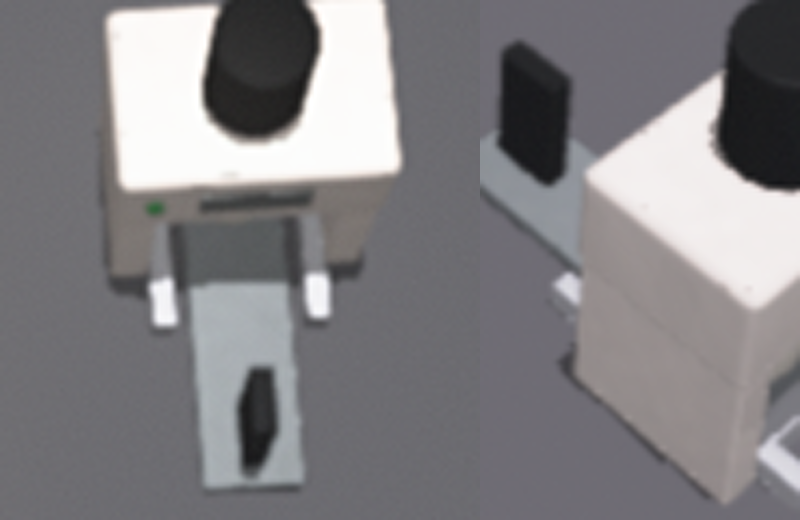

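Run:
```python
from h import *
c=lambda x,y:(310+x/4,60+y/4)
r=(ray("top",c(204,490),.003)+ray("top",c(303,486),.003))/2
f=(ray("top",c(165,327),.003)+ray("top",c(318,319),.003))/2
ft=(ray("top",c(162,280),.014)+ray("top",c(316,273),.014))/2
print(r,f,f-r,"expect 0.080");
```

```text
[ 0.55120863 -0.0987165   0.003     ] [ 0.63308155 -0.09617299  0.003     ] [0.08187291 0.00254351 0.        ] expect 0.080
```

```bash
python3 -c "
from cell import *
print(sign_off())"
```

```text
the job is handed in; nothing more can be done
None
```

The grey round-dish tray is in the imaging stand, dish end first, and I handed the job in at about 14 s. I gripped it by the handle and slid it flat along the bench, between the guides and under the head. It stopped firmly against the back stop with about 15 N of push, then I released it and moved the arm clear.

**Home position:** In the top view, the tray's rear edge is 82 mm in front of the guide ends, against 80 mm expected. That is within the 2 mm calibration error. It sits centred between the guides.

**Disagreement:** In the scene camera, the network put the handle about 62 mm in front of the bay mouth, where 55 mm was expected. I trusted the stop contact and the top view over it, because that camera read several millimetres off elsewhere too.

**Other trays:** The square-dish tray measures where it was at the start, within about 5 mm in the top view and 3 mm in the scene view. The purple look-alike was not touched.

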